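Test a return spring on the tester plate and sort it

TASK

Stand the return spring in the round nest of the spring tester and let go of it, then press its cap straight down to a load of 12 N (never as much as 18 N, which would spoil it), hold that load for a second and compare the cap's top with the upper edge of the tester's reference blade. If the loaded cap stays higher than the blade's edge the spring is sound: stand it upright in the square plywood tray; if the cap is lower than the edge the spring is tired: stand it upright in the round metal tub (too close to tell, within 2 mm: either will do). Leave the blade as it is set and everything else where it lies.

Things in the scene. Friction and masses are not known exactly. Their poses are not given: they have to be found in the camera images.
- spring_mid (a point): Centre of the loose compression spring (steel coil 26 mm across between two black printed end discs, 30 mm across and 10 mm thick; 66 mm tall unloaded, about 80 g). The point lies on its axis, 33 mm above the underside of its foot, and is fixed to the foot; z is up along the spring. It stands upright on the table at the start. Take it round the coil at this point (26 mm wide), not by the cap: the lower 40 mm of the coil is stiff enough to be gripped.
- spring_top (a point): Centre of the flat top face of the spring's upper disc (the cap, 30 mm across). Unloaded it is 66 mm above the foot's underside; pressed from above it sinks straight down along the axis, at most 26 mm. A few newtons pass before it starts to move, then the load rises steadily with travel; at 12 N it has sunk somewhere between 6 and 20 mm - the load must be felt.
- nest (a point): Centre of the flat floor of the tester's nest, a round recess 33 mm across and 8 mm deep with a small chamfer in the middle of an aluminium plate 110 x 110 x 20 mm, which is fixed to the table. The floor is 12 mm above the table. The axes are the tester's: z up; a post 12 mm thick and 111 mm tall over the table (with its cap, 18 mm across) stands 85 mm from the nest's axis on the +y side; nothing stands on the other three sides, so a gripper is best opened along x.
- mark_edge (a point): Tip of the reference blade's upper edge, the reference mark. The blade is a level steel strip 14 mm wide and 2 mm thick on a collar that slides on the post and stays where it is set (44 to 66 mm above the nest's floor); it points from the post at the nest, its tip 31 mm short of the nest's axis. This point is on the upper edge: compare its height with that of the loaded cap's top.
- tray_in (a point): Centre of the inner floor (5 mm above the table) of the square open plywood tray, 125 x 125 mm outside, walls 5 mm thick and 26 mm high: for sound springs. Fixed.
- tub_in (a point): Centre of the inner floor (4 mm above the table) of the round open metal tub, 132 mm across the rim, 28 mm high, walls 4 mm, its floor 118 mm across: for tired springs. Fixed.
- tester: The whole spring tester; origin under the plate's centre at table height, straight below the nest; axes as for the nest.
- spring: The spring; origin at the centre of its foot's underside, z up along its axis.
- vase: Bystander: printed red vase, 85 mm tall, 60 mm across.
- chain: Bystander: grey printed row of three joined blocks, 70 mm long, 20 mm high.
- glue: Bystander: white glue stick, 32 mm across, 90 mm tall.
- driver: Bystander: screwdriver lying, 170 mm long.
- caliper: Bystander: caliper lying, 160 mm long, 10 mm high.
- spool: Bystander: filament spool lying flat, 190 mm across, 60 mm high.
- tower: Bystander: yellow printed lattice tower, 60 mm across its foot, 150 mm tall.

How it is judged:
By the outcome, as a careful person would: the job done as asked, in the order asked, and still so for the second after the job is handed in, with the robot touching nothing.
It also fails if it takes over 72 s, if anything falls off the work surface, if the arm or the gripper's body presses on something with over 40 N, if the wrist force passes 120 N, or if a joint passes its speed limit or range.

ROBOT

A 6-joint arm with a two-finger parallel gripper is mounted at the origin on the work surface. World frame = base frame: x ahead of the robot, y to its left, z up, the work surface at z = 0. Lengths are in m, angles in rad, forces in N, time in s.
With the tool pointing down it reaches from about 0.325 to 0.925 m from the base axis. Payload 3.1 kg.
Tool frame: the origin (TCP) lies midway between the tips of the shut fingers; the grasp point (between the pads) lies 19 mm behind it; x points along the fingers, z is the direction in which the jaws open and shut, and the axes are right-handed (so a half turn about x gives the same grasp; the last joint's range is limited). The gripper opens to 85 mm and grips with 20 to 120 N. Pads are 22 mm wide; open, the fingers measure 114 mm over their backs; the gripper's body (76 mm by 85 mm) begins 54 mm behind the grasp point. The pads swing forward as they close: fully open they stand 13 mm farther back than shut.
Start: joints at [1.157, 0.217, 1.613, -0, 1.311, -0.112], TCP at [0.186, 0.597, 0.231] pointing down, gripper open.
Joint ranges: [-2.75, 2.75], [-0.78, 2.1], [0.31, 2.55], [-1.13, 4.27], [0.13, 2.63], [-2.58, 2.58]. Speed limits (rad/s): [2.79, 2.79, 3.14, 3.14, 3.14, 3.14].

INTERFACE

Orientations are given as a rotation vector (axis times angle).
In Python, from station import bot, cams, ticket gives the robot as it stands.
- The arm moves only by the shell command python3 -m pendant 'ROWS' [FORCE]. ROWS is JSON, a list that holds one entry, the list of rows, each a list of 5 numbers: the opening, from 0 (shut) to 1 (fully open), then the shift along the world's x, y, z each as a share of 0.5 m, from -1 to 1, then the turn about the world's z as a share of pi rad, from -1 to 1. A call has 1 to 10 rows; each row shifts and turns the commanded pose from where the row before left it; what a row does not reach is not made up. A row lasts 1/10 s, in which the tool goes at most 50 mm and 8.59 degrees, less where a joint would pass 70% of its speed; a pose out of reach is approached as far as the arm can. A call with a number of a shift or a turn outside -1 to 1 is refused whole. A call with a gripper value outside its range is refused whole. The fingers move at their own pace and stop on an object; FORCE is the grip in N (left out, the last holds). Time passes only in rows, so rows that do not move let the fingers close. It gives the time, the measured TCP pose, the force and the opening at its end, in the units of the state.
- bot.sense(): the state, without advancing time (a new reading comes with each control period).
- cams.camera(name): name is "side" or "top" or "wrist"; returns a dict with "image" (480x640x3 uint8, red, green, blue), "range_z" (480x640 float32, m along the optical axis (not along the pixel's ray), 0 where there is no reading), "camera_matrix" (3x3 intrinsics, pixels), "dist" ([k1, k2, p1, p2, k3] as OpenCV has them; the pictures are not rectified), "camera_from_world" (4x4, takes a point from world to camera coordinates); the wrist camera has in their place "T_tool_cam" (4x4, takes a point from camera to tool coordinates, whose origin is the TCP and whose axes are the tool frame's). Camera axes: x right, y up, looking along -z (the intrinsics and any distortion apply to the point x, -y, -z); pixel columns grow to the right and rows downward; lengths in m; the calibration is good to about 2 mm. A picture is of the moment at which its call begins: read the wrist's pose just before it.
- ticket.hand_in(): hands the job in, once; it reports no verdict.
The state is a dict: "clock": time; "joint_pos": joint angles; "qvel": joint speeds; "joint_efforts": joint torques, N m; "eef_pos": TCP position; "tool_rot": TCP orientation; "wrist_force": force on the tool from outside, world axes, zero at the start; "torque": the same for the moment, N m; "finger_gap": finger opening in m.
Only numpy, scipy, OpenCV 4.12 (cv2) and the standard library are available. Lean on these libraries where they do the work, as an engineer would, in place of code of your own. Each camera call takes 0.05 s, during which the arm holds its last target.

## Working session

There is one attempt and no reset: what is moved stays moved. The work goes in short steps, Python scripts to look and compute and a shell command to move; the robot and the scene stay as the last step left them, time stands still between calls to the robot, and variables do not carry over. Pictures are saved under pics/ and viewed, and the job is handed in when it is done.

```bash
ls; mkdir -p pics
cat > h.py <<'E'
import numpy as np, cv2
from station import bot, cams, ticket
from scipy.spatial.transform import Rotation as R
def snap(n):
    s=bot.sense(); c=cams.camera(n)
    if n=='wrist':
        T=np.eye(4);T[:3,:3]=R.from_rotvec(s['tool_rot']).as_matrix();T[:3,3]=s['eef_pos']
        W=T@np.array(c['T_tool_cam'])
    else: W=np.linalg.inv(c['camera_from_world'])
    np.savez(n+'.npz',im=c['image'],z=c['range_z'],K=c['camera_matrix'],d=np.array(c['dist'],float),W=W)
    return c
def save(n,f,box=None,k=1):
    im=np.load(n+'.npz')['im'][:,:,::-1]
    if box: im=im[box[1]:box[3],box[0]:box[2]]
    cv2.imwrite('pics/'+f,cv2.resize(im,None,fx=k,fy=k,interpolation=cv2.INTER_CUBIC))
def ray(n,u,v):
    D=np.load(n+'.npz'); p=cv2.undistortPoints(np.array([[[u,v]]],float),D['K'],D['d'])[0,0]
    return D['W'],np.array([p[0],-p[1],-1.]),D['z']
def at(n,u,v,z=None):
    W,r,Z=ray(n,u,v)
    if z is None: p=r*Z[int(round(v)),int(round(u))]
    else:
        w=W[:3,:3]@r; p=r*(z-W[2,3])/w[2]
    return (W[:3,:3]@p+W[:3,3])
def proj(n,P):
    D=np.load(n+'.npz'); p=np.linalg.inv(D['W'])@np.append(P,1); 
    q=np.array([[[p[0],-p[1],-p[2]]]]); return cv2.projectPoints(q,np.zeros(3),np.zeros(3),D['K'],D['d'])[0].ravel()
def cloud(n):
    D=np.load(n+'.npz'); vv,uu=np.mgrid[0:480,0:640]
    p=cv2.undistortPoints(np.stack([uu,vv],-1).reshape(-1,1,2).astype(float),D['K'],D['d'])[:,0]
    z=D['z'].reshape(-1,1); P=np.c_[p[:,0],-p[:,1],-np.ones(len(p))]*z
    return (P@D['W'][:3,:3].T+D['W'][:3,3]).reshape(480,640,3)
E
python3 - <<'E'
from h import *
for n in('side','top','wrist'): snap(n);save(n,n+'1.png')
print(bot.sense())
E
```

```text
pics
{'clock': 0.15, 'joint_pos': array([ 1.15678780e+00,  2.17631760e-01,  1.61459466e+00, -1.80808955e-05,
        1.31134007e+00, -1.12165837e-01]), 'qvel': array([-0.00091207, -0.00241634, -0.00323244, -0.00169842, -0.00121269,
       -0.00168042]), 'joint_efforts': array([-2.20684556e-04, -3.97455132e+01, -3.04414737e+01, -1.96184337e-04,
        5.97979335e-03,  2.73002928e-05]), 'eef_pos': array([0.18550048, 0.59615647, 0.23022149]), 'tool_rot': array([-0.98510853,  1.33875227,  0.98344826]), 'wrist_force': array([ 0.00420618, -0.5790995 ,  0.35735613]), 'torque': array([0.02177441, 0.04648034, 0.01907381]), 'finger_gap': 0.08542458021122355}
```

View pics/top1.png

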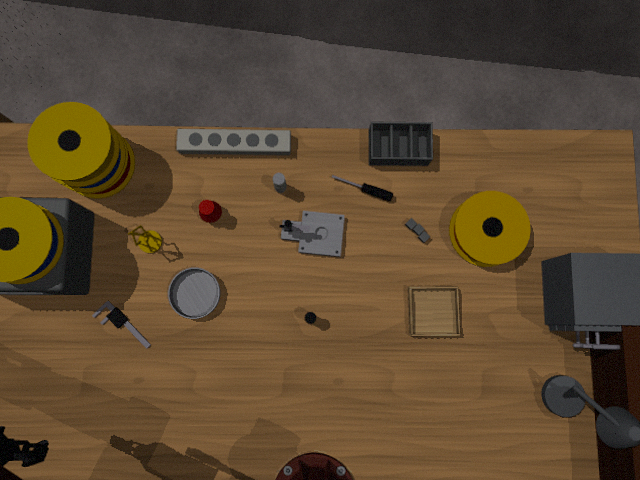

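View pics/side1.png

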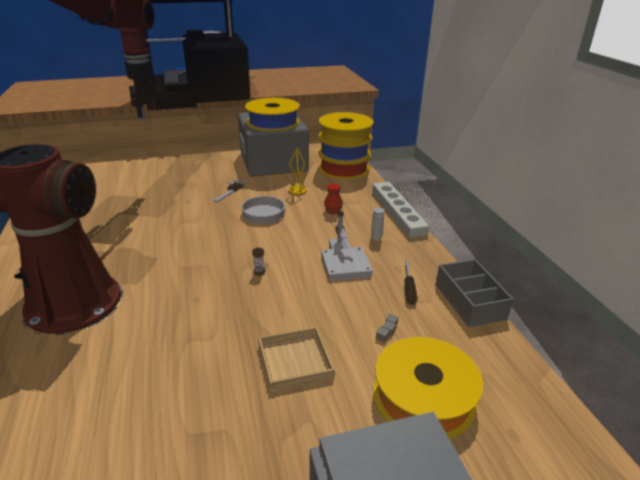

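View pics/wrist1.png

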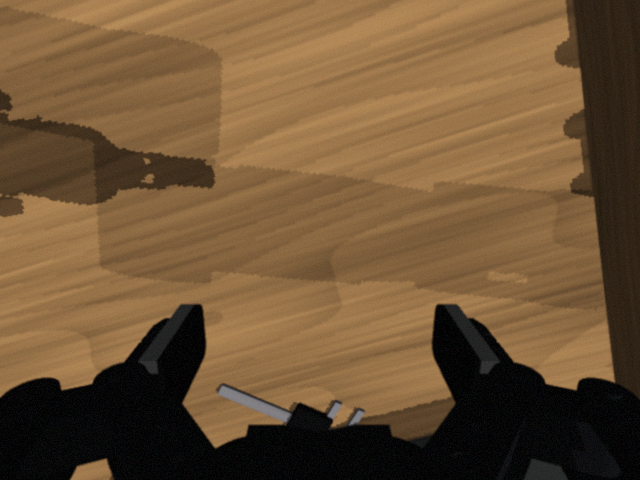

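Run:
```python
from h import *
save('top','t2.png',(260,190,370,340),4)
D=np.load('top.npz');print(D['W'].round(3),D['K'].round(1))
for nm,u,v,z in [('cap',310,318,.066),('nest',321,233,.012),('tub',194,293,.028),('tray',435,312,.026),('postcap',287,226,.111)]:
    print(nm,at('top',u,v,z).round(4),at('top',u,v).round(4))
```

```text
[[ 0.009  0.99  -0.14   0.41 ]
 [-1.     0.01   0.008  0.019]
 [ 0.009  0.14   0.99   1.416]
 [ 0.     0.     0.     1.   ]] [[542.6   0.  312.8]
 [  0.  542.6 251.2]
 [  0.    0.    1. ]]
cap [0.434  0.0136 0.066 ] [0.4341 0.0136 0.0643]
nest [ 0.6567 -0.0134  0.012 ] [ 0.6569 -0.0134  0.0111]
tub [0.4955 0.3093 0.028 ] [0.4966 0.3127 0.0113]
tray [ 0.4531 -0.3045  0.026 ] [ 0.4537 -0.3091  0.006 ]
postcap [0.6558 0.0721 0.111 ] [0.6568 0.0723 0.106 ]
```

View pics/t2.png

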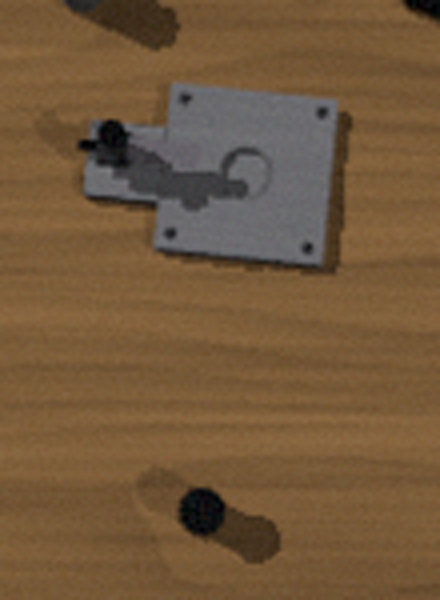

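Run:
```python
from h import *
s=bot.sense();M=R.from_rotvec(s['tool_rot']).as_matrix();print(M.round(3))
D=np.load('wrist.npz');print(D['W'].round(3),D['K'].round(1),D['d'])
T=np.eye(4);T[:3,:3]=M;T[:3,3]=s['eef_pos'];print((np.linalg.inv(T)@D['W']).round(4))
a=[at('top',260+x/4,190+y/4,.02) for x,y in[(172,85),(338,100),(322,266),(155,247)]]
a=np.array(a);print(a.round(4),a.mean(0).round(4))
for i in range(4):
    e=a[(i+1)%4]-a[i];print(np.degrees(np.arctan2(e[1],e[0])).round(1),np.linalg.norm(e).round(4))
print(at('top',260+202/4,190+511/4,.066))
```

```text
[[-0.001 -0.955  0.297]
 [-0.002  0.297  0.955]
 [-1.     0.    -0.002]]
[[ 0.297 -0.913 -0.278  0.115]
 [ 0.955  0.284  0.089  0.618]
 [-0.002 -0.292  0.956  0.375]
 [ 0.     0.     0.     1.   ]] [[388.7   0.  318.5]
 [  0.  388.7 235.9]
 [  0.    0.    1. ]] [0.0192519 0.        0.        0.        0.       ]
[[ 2.000e-04  2.921e-01 -9.564e-01 -1.443e-01]
 [ 2.000e-04  9.564e-01  2.921e-01  7.430e-02]
 [ 1.000e+00 -2.000e-04  2.000e-04 -6.000e-04]
 [ 0.000e+00  0.000e+00  0.000e+00  1.000e+00]]
[[ 0.7128  0.0345  0.02  ]
 [ 0.7039 -0.0745  0.02  ]
 [ 0.5939 -0.0642  0.02  ]
 [ 0.6053  0.0443  0.02  ]] [ 0.654 -0.015  0.02 ]
-94.7 0.1094
174.6 0.1104
84.0 0.1091
-5.2 0.1079
[0.43464576 0.01240259 0.066     ]
```

```bash
python3 -m pendant '[[[1,0.031,-0.073,0,-0.027],[1,0.031,-0.073,0,-0.027],[1,0.031,-0.073,0,-0.027],[1,0.031,-0.073,0,-0.027],[1,0.031,-0.073,0,-0.027],[1,0.031,-0.073,0,-0.027],[1,0.031,-0.073,0,-0.027],[1,0.031,-0.073,0,-0.027]]]' 30
python3 -m pendant '[[[1,0.031,-0.073,0,-0.027],[1,0.031,-0.073,0,-0.027],[1,0.031,-0.073,0,-0.027],[1,0.031,-0.073,0,-0.027],[1,0.031,-0.073,0,-0.027],[1,0.031,-0.073,0,-0.027],[1,0.031,-0.073,0,-0.027],[1,0.031,-0.073,0,-0.027],[1,0,0,0,0],[1,0,0,0,0]]]'
python3 - <<'E'
from h import *
s=bot.sense();M=R.from_rotvec(s['tool_rot']).as_matrix();print(s['eef_pos'],M.round(3),s['joint_pos'].round(2),s['clock'])
snap('wrist');save('wrist','w2.png')
E
```

```text
clock: 0.95
eef_pos: [0.3098, 0.3032, 0.231]
tool_rot: [-0.46, 1.521, 0.46]
wrist_force: [0.5, 0.1, -0.7]
finger_gap: 0.0854
clock: 1.95
eef_pos: [0.4335, 0.0123, 0.2309]
tool_rot: [0.071, 1.571, -0.07]
wrist_force: [-0.2, 0.4, -0.4]
finger_gap: 0.0855
[0.43349929 0.01226401 0.23092871] [[-0.001  0.09   0.996]
 [ 0.001  0.996 -0.09 ]
 [-1.     0.001 -0.001]] [-0.13 -0.21  2.04  0.    1.31 -0.04] 1.95
```

View pics/w2.png

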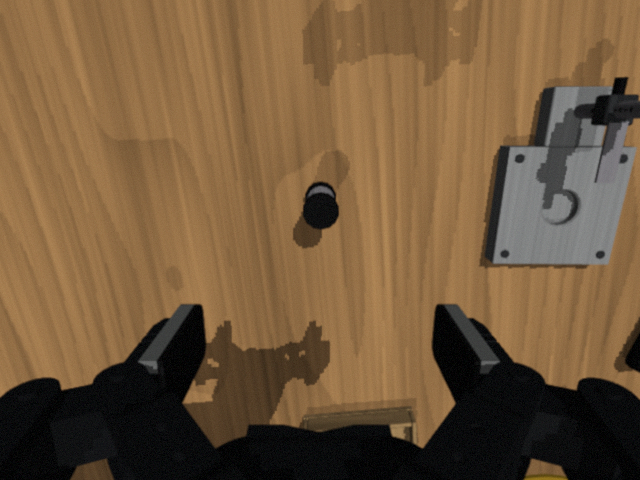

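Run:
```python
from h import *
save('wrist','w2c.png',(480,70,640,280),3.5 if 0 else 2.8)
save('wrist','w2s.png',(280,160,360,260),6)
print(at('wrist',320.5,210,.066),at('wrist',320.5,210),at('wrist',561,207,.012))
a=np.array([at('wrist',*c,.02) for c in[(503,148),(633,149),(608,265),(492,263)]]);print(a.round(4),a.mean(0))
C=cloud('wrist');I=np.load('wrist.npz')['im']
m=(C[...,2]>.055)&(C[...,2]<.075);m[:,:270]=0;m[:,370:]=0;m[:150]=0;m[250:]=0
P=C[m];print(len(P),(P.max(0)+P.min(0))/2,P.mean(0),P.max(0)-P.min(0))
```

```text
[0.43512653 0.01371615 0.066     ] [0.43517008 0.01429101 0.06846545] [ 0.6614711  -0.01649951  0.012     ]
[[ 0.6009  0.0447  0.02  ]
 [ 0.7139  0.033   0.02  ]
 [ 0.7063 -0.0763  0.02  ]
 [ 0.5957 -0.0646  0.02  ]] [ 0.65421201 -0.01580558  0.02      ]
1063 [0.43495922 0.01333016 0.064291  ] [0.43508738 0.01402993 0.06747906] [0.02919702 0.02923498 0.01165763]
```

View pics/w2c.png

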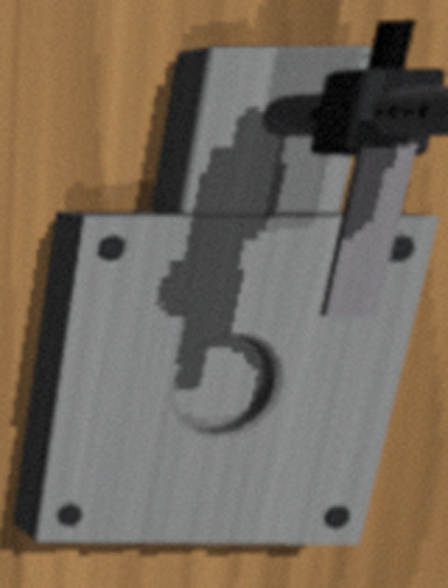

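View pics/w2s.png

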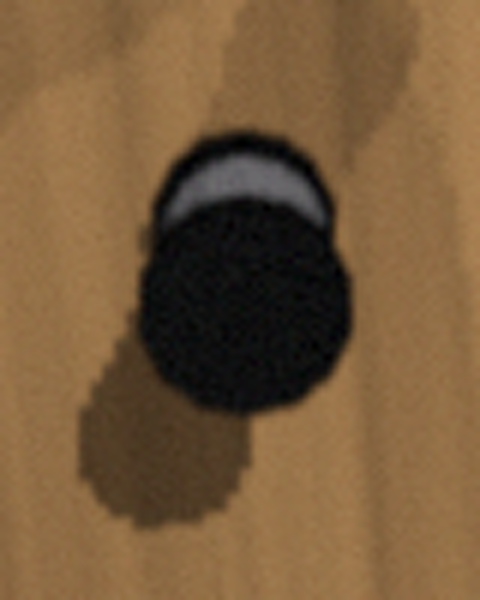

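```bash
python3 -m pendant '[[[1,0.0034,0.002,-0.05,0],[1,0,0,-0.06,0],[1,0,0,-0.06,0],[1,0,0,-0.06,0],[1,0,0,-0.06,0],[1,0,0,-0.05,0],[1,0,0,-0.05,0],[1,0,0,-0.03,0],[1,0,0,-0.014,0],[1,0,0,0,0]]]'
python3 -m pendant '[[[0.2,0,0,0,0],[0.2,0,0,0,0],[0.2,0,0,0,0],[0,0,0,0,0],[0,0,0,0,0],[0,0,0,0,0],[0,0,0,0,0],[0,0,0,0,0]]]' 30
```

```text
clock: 3.0
eef_pos: [0.4342, 0.0149, 0.0135]
tool_rot: [0.068, 1.572, -0.067]
wrist_force: [-0.7, 0.4, 0.6]
finger_gap: 0.085
clock: 3.8
eef_pos: [0.436, 0.0137, 0.0149]
tool_rot: [0.069, 1.569, -0.069]
wrist_force: [-1.0, 0.2, 5.6]
finger_gap: 0.0255
```

```bash
python3 -m pendant '[[[0,0,0,0.04,0],[0,0,0,0.06,0],[0,0,0,0.07,0],[0,0.05,-0.024,0.05,0],[0,0.07,-0.034,0,0],[0,0.08,-0.038,0,0],[0,0.08,-0.038,0,0],[0,0.08,-0.038,0,0],[0,0.076,-0.036,0,0],[0,0,0,0,0]]]'
python3 -m pendant '[[[0,0,0,0,0],[0,0,0,0,0]]]'
python3 - <<'E'
from h import *
snap('wrist');save('wrist','w3.png')
E
```

```text
clock: 4.8
eef_pos: [0.6573, -0.0931, 0.123]
tool_rot: [0.07, 1.567, -0.072]
wrist_force: [-0.8, -0.8, -0.6]
finger_gap: 0.0253
clock: 5.0
eef_pos: [0.6518, -0.0896, 0.1231]
tool_rot: [0.07, 1.573, -0.069]
wrist_force: [0.3, 0.3, -0.4]
finger_gap: 0.0252
```

View pics/w3.png

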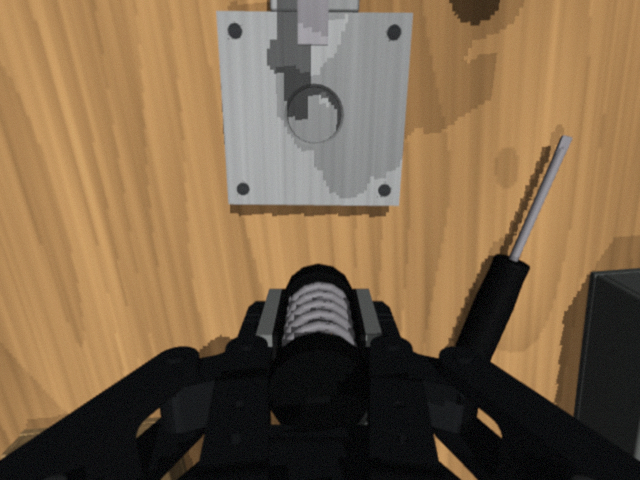

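Run:
```python
from h import *
save('wrist','w3a.png',(200,0,430,220),3 if 0 else 2.6)
save('wrist','w3b.png',(240,250,400,440),3)
```

```text
(no output)
```

View pics/w3a.png

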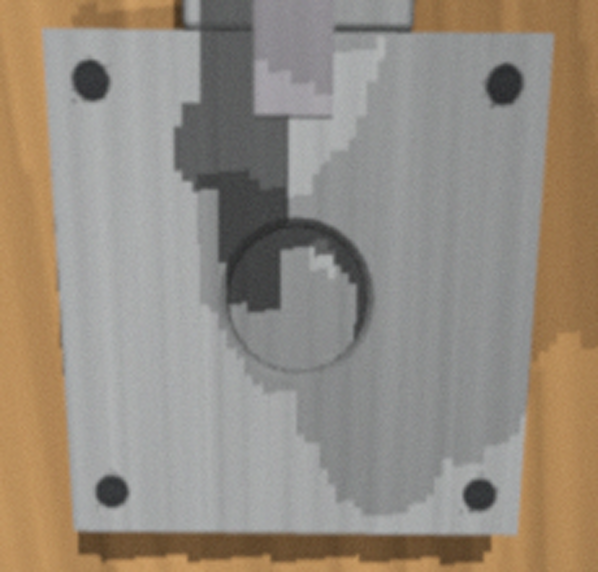

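View pics/w3b.png

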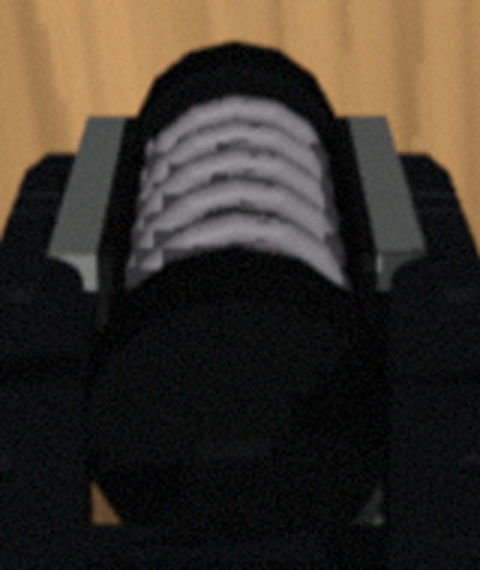

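Run:
```python
from h import *
f=lambda x,y,z:at('wrist',200+x/2.6,y/2.6,z)
c=np.array([f(*p,.02) for p in[(43,30),(554,33),(518,534),(74,531)]]);print(c.round(4),c.mean(0))
b=np.array([f(*p,.02) for p in[(91,80),(504,84),(480,494),(112,491)]]);print(b.round(4),b.mean(0))
e=b[1]-b[0];print(np.degrees(np.arctan2(e[1],e[0])));e=c[1]-c[0];print(np.degrees(np.arctan2(e[1],e[0])))
r=[f(*p,.02) for p in[(225,296),(373,296),(299,218),(299,373)]];print(np.mean(r,0),r)
s=bot.sense();p=s['eef_pos'];print(p,s['tool_rot'])
q=at('wrist',240+237/3,250+42/3,p[2]-.0149);print('foot edge',q-p)
# blade depth
C=cloud('wrist')
for v in (0,2,6,10,14): print([C[v,u].round(4).tolist() for u in(308,316)])
print('floor',C[105:125,310:325,2].mean(),'plate',C[150:170,300:330,2].mean())
```

```text
[[ 0.6059  0.0454  0.02  ]
 [ 0.716   0.035   0.02  ]
 [ 0.7055 -0.0751  0.02  ]
 [ 0.5951 -0.0647  0.02  ]] [ 0.65561469 -0.0148238   0.02      ]
[[ 0.6147  0.035   0.02  ]
 [ 0.705   0.0262  0.02  ]
 [ 0.6965 -0.0642  0.02  ]
 [ 0.606  -0.0555  0.02  ]] [ 0.65553617 -0.01462849  0.02      ]
-5.558790567877738
-5.367686769542447
[ 0.6561305  -0.01398942  0.02      ] [array([ 0.63893645, -0.01233967,  0.02      ]), array([ 0.67334517, -0.01536915,  0.02      ]), array([0.65767721, 0.00300278, 0.02      ]), array([ 0.65456319, -0.03125165,  0.02      ])]
[ 0.65182633 -0.08944368  0.12354131] [ 0.0693214   1.57189459 -0.06850325]
foot edge [ 0.0014225   0.01237073 -0.0149    ]
[[0.658, 0.0342, 0.069], [0.6615, 0.0339, 0.0692]]
[[0.6579, 0.033, 0.0706], [0.6615, 0.0329, 0.07]]
[[0.6578, 0.0316, 0.07], [0.6613, 0.0313, 0.0702]]
[[0.6576, 0.0302, 0.0695], [0.6612, 0.0298, 0.0698]]
[[0.6574, 0.0289, 0.0684], [0.661, 0.0282, 0.0698]]
floor 0.01378847989415919 plate 0.02265753163366677
```

Run:
```python
from h import *
p=bot.sense()['eef_pos'];C=cloud('wrist')
m=np.zeros((480,640),bool);m[240:460,270:372]=1
Q=C[m]-p
# foot: between z -.02..0
for v in range(258,440,6): print(v,(C[v,319]-p).round(4))
k=(Q[:,2]>.045)&(Q[:,2]<.058);P=Q[k];print(k.sum(),P.min(0),P.max(0),P.mean(0))
I=np.load('wrist.npz')['im'].astype(float); 
import cv2
g=np.clip(I*6,0,255).astype(np.uint8)[240:480,220:420,::-1];cv2.imwrite('pics/w3d.png',cv2.resize(g,None,fx=2.5,fy=2.5))
```

```text
258 [-0.0021 -0.0242 -0.1223]
264 [ 0.0016  0.014  -0.0108]
270 [ 0.0016  0.0139 -0.0041]
276 [ 0.0014  0.0117 -0.0031]
282 [0.0014 0.0116 0.0029]
288 [0.0012 0.0096 0.0039]
294 [0.0013 0.0106 0.0115]
300 [0.0014 0.0115 0.0184]
306 [0.0013 0.0097 0.0194]
312 [0.0014 0.0112 0.0267]
318 [0.0012 0.009  0.0267]
324 [0.0014 0.011  0.0343]
330 [0.0013 0.0093 0.035 ]
336 [0.0016 0.0131 0.0447]
342 [0.0017 0.0136 0.0486]
348 [0.0016 0.0131 0.0509]
354 [0.0016 0.0127 0.0531]
360 [0.0014 0.0098 0.0516]
366 [0.0012 0.0082 0.052 ]
372 [0.0011 0.0065 0.0523]
378 [0.001  0.0052 0.0531]
384 [0.0007 0.0021 0.0516]
390 [ 0.0005 -0.0001  0.0514]
396 [ 0.0003 -0.002   0.0515]
402 [ 0.0002 -0.0031  0.0526]
408 [ 0.     -0.0051  0.0526]
414 [-0.0002 -0.0077  0.0519]
420 [-0.0004 -0.01    0.0518]
426 [-0.0006 -0.012   0.0519]
432 [0.0013 0.0089 0.0761]
438 [0.0014 0.01   0.0788]
7953 [-0.0145778  -0.01353812  0.04500002] [0.01634331 0.01484827 0.05771509] [0.00075335 0.00202541 0.05179126]
```

View pics/w3d.png

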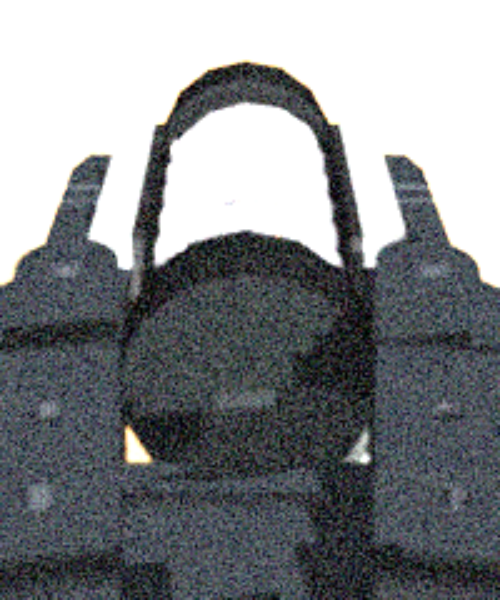

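```bash
python3 -m pendant '[[[0,0.0062,0.04,0,0],[0,0,0.05,0,0],[0,0,0.042,0,0],[0,0,0.02,-0.03,0],[0,0,0,-0.05,0],[0,0,0,-0.05,0],[0,0,0,-0.03,0],[0,0,0,0,0],[0,0,0,0,0],[0,0,0,0,0]]]'
python3 - <<'E'
from h import *
for n in('side','top','wrist'): snap(n)
s=bot.sense();print(s['eef_pos'],s['tool_rot'],s['wrist_force'])
save('wrist','w4.png',(170,120,470,345),2.6)
save('side','s4.png',(300,190,400,290),6)
save('top','t4.png',(270,190,370,270),6)
E
```

```text
clock: 6.05
eef_pos: [0.6579, -0.0146, 0.0459]
tool_rot: [0.069, 1.567, -0.07]
wrist_force: [0.3, -0.6, -0.0]
finger_gap: 0.0255
[ 0.65784821 -0.0145091   0.04597934] [ 0.06912848  1.56676646 -0.06953192] [ 0.77348401 -0.66016557 -1.65196317]
```

View pics/w4.png

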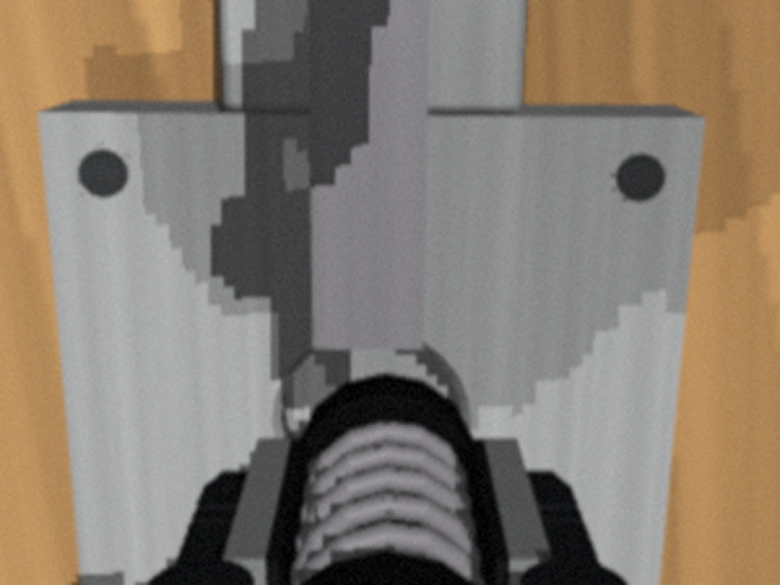

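View pics/s4.png

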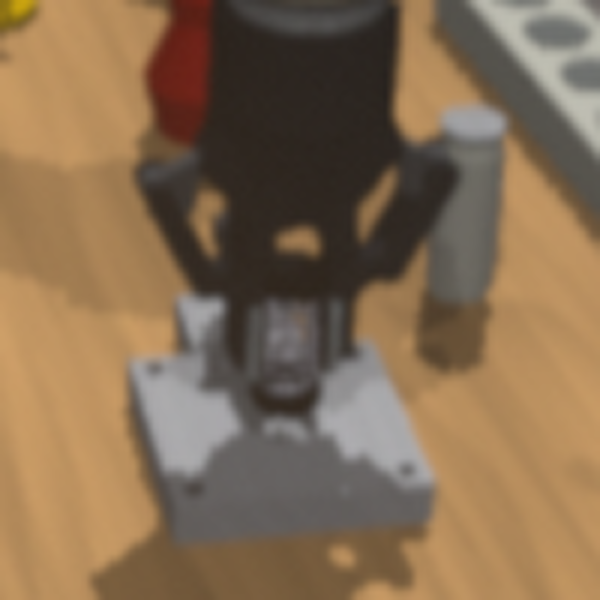

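```bash
python3 -m pendant '[[[0,0,0,0,0],[0,0,0,0,0],[0,0,0,0,0]]]'
python3 - <<'E'
from h import *
s=bot.sense();print(s['eef_pos'],s['tool_rot'],s['wrist_force'])
snap('wrist');s=bot.sense();print(s['eef_pos'])
save('wrist','w5.png',(250,220,390,345),5)
C=cloud('wrist');p=s['eef_pos']
b=np.array([at('wrist',170+x/2.6,120+y/2.6,.02) for x,y in[(103,173),(640,177)]]);print(b)
E
```

```text
clock: 6.5
eef_pos: [0.6567, -0.0143, 0.0445]
tool_rot: [0.069, 1.569, -0.069]
wrist_force: [0.7, 0.7, -1.0]
finger_gap: 0.0252
[ 0.65666947 -0.01425625  0.04453282] [ 0.06921697  1.56936675 -0.06926312] [ 0.69677281  0.65306749 -0.97019062]
[ 0.65656505 -0.01421164  0.0443703 ]
[[0.61338669 0.03462881 0.02      ]
 [0.70330007 0.02602556 0.02      ]]
```

View pics/w5.png

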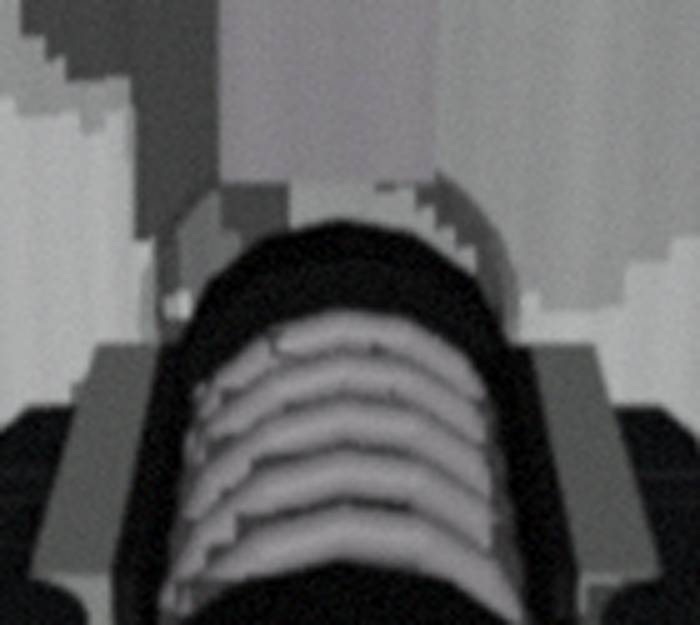

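Run:
```python
from h import *
p=np.array([.65656,-.0142,.0443])
for z in (.02,): print('rim L,R',at('wrist',278.6,280,z),at('wrist',353.6,280,z))
im=np.load('wrist.npz')['im'][:,:,::-1].copy()
big=cv2.resize(im[200:345,250:390],None,fx=5,fy=5,interpolation=cv2.INTER_CUBIC)
def circ(c,r,col):
    pts=[]
    for t in np.linspace(0,2*np.pi,60):
        u=proj('wrist',[c[0]+r*np.cos(t),c[1]+r*np.sin(t),c[2]]);pts.append([(u[0]-250+.5)*5,(u[1]-200+.5)*5])
    cv2.polylines(big,[np.int32(pts)],True,col,1)
circ((.6557,-.0145,.02),.0172,(0,0,255))
circ((p[0]+.0008,p[1]-.0013,p[2]-.0147),.015,(0,255,0))
circ((p[0]+.0008,p[1]-.0013,p[2]+.0513),.015,(255,255,0))
cv2.imwrite('pics/w5o.png',big)
```

```text
rim L,R [ 0.63817903 -0.01200596  0.02      ] [ 0.67336228 -0.01510707  0.02      ]
```

View pics/w5o.png

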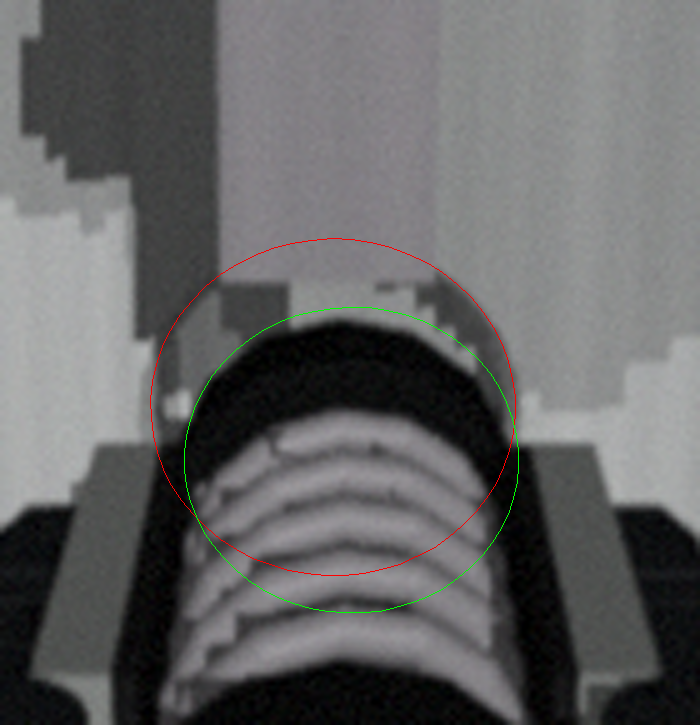

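```bash
python3 -m pendant '[[[0,-0.0024,0.002,0,0],[0,0,0,0,0],[0,0,0,-0.006,0],[0,0,0,-0.006,0],[0,0,0,-0.006,0],[0,0,0,-0.004,0],[0,0,0,-0.004,0],[0,0,0,0,0],[0,0,0,0,0]]]'
```

```text
clock: 7.45
eef_pos: [0.6554, -0.0132, 0.0312]
tool_rot: [0.069, 1.57, -0.069]
wrist_force: [-1.1, -0.4, -0.3]
finger_gap: 0.0255
```

```bash
python3 -m pendant '[[[0,0,0,-0.003,0],[0,0,0,-0.003,0],[0,0,0,0,0],[0,0,0,0,0]]]'; python3 -m pendant '[[[0,0,0,-0.002,0],[0,0,0,0,0],[0,0,0,0,0]]]'
```

```text
clock: 7.85
eef_pos: [0.6553, -0.0132, 0.0282]
tool_rot: [0.069, 1.57, -0.069]
wrist_force: [-0.4, -0.1, -0.9]
finger_gap: 0.0256
clock: 8.15
eef_pos: [0.6553, -0.0132, 0.0273]
tool_rot: [0.069, 1.57, -0.069]
wrist_force: [-0.2, 0.0, -1.3]
finger_gap: 0.0258
```

```bash
python3 -m pendant '[[[0,0,0,-0.001,0],[0,0,0,-0.001,0],[0,0,0,0,0],[0,0,0,0,0]]]'
python3 - <<'E'
from h import *
s=bot.sense();print(s['eef_pos'],s['wrist_force'])
snap('wrist');save('wrist','w6.png',(220,200,420,360),4)
E
```

```text
clock: 8.55
eef_pos: [0.6555, -0.0133, 0.027]
tool_rot: [0.069, 1.57, -0.069]
wrist_force: [-2.5, 0.1, 5.6]
finger_gap: 0.0257
[ 0.65547046 -0.01326267  0.02700719] [-2.54838466  0.11624527  5.58938817]
```

View pics/w6.png

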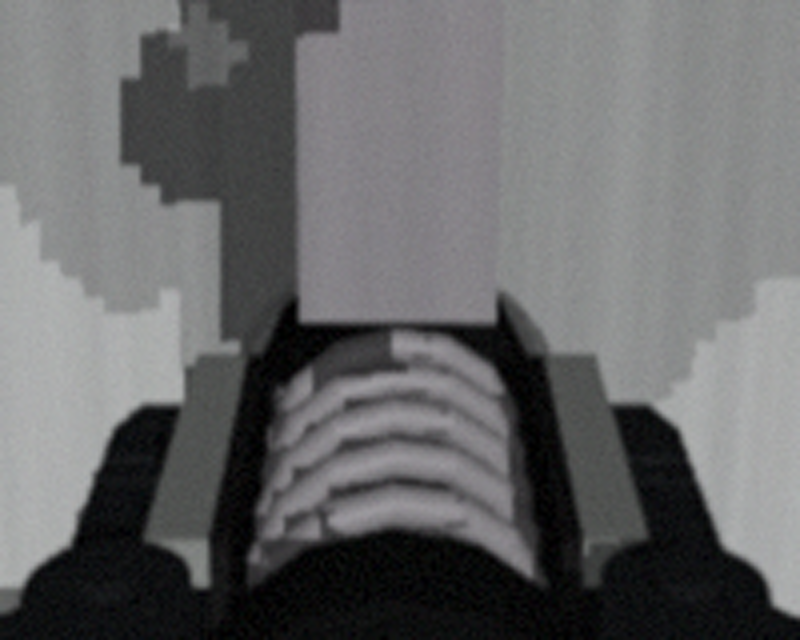

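```bash
python3 -m pendant '[[[0.45,0,0,0,0],[0.6,0,0,0,0],[0.8,0,0,0,0],[0.8,0,0,0,0],[0.8,0,0,0,0],[0.8,0,0,0,0]]]' 30; python3 -m pendant '[[[0.8,0,0,0.04,0],[0.8,0,0,0.06,0],[0.8,0,0,0.06,0],[0.8,0,0,0.06,0],[0,0,0,0.02,0],[0,0,0,0,0],[0,0,0,0,0],[0,0,0,0,0],[0,0,0,0,0],[0,0,0,0,0]]]'
python3 - <<'E'
from h import *
s=bot.sense();print(s['eef_pos'],s['wrist_force'])
for n in('side','top','wrist'): snap(n)
save('wrist','w7.png',(160,120,480,360),2.5);save('side','s7.png',(310,200,390,280),7)
E
```

```text
clock: 9.2
eef_pos: [0.6553, -0.0132, 0.0262]
tool_rot: [0.069, 1.57, -0.069]
wrist_force: [0.2, -0.1, 0.4]
finger_gap: 0.0684
clock: 10.2
eef_pos: [0.6545, -0.0131, 0.1447]
tool_rot: [0.07, 1.572, -0.069]
wrist_force: [0.6, 0.4, 0.3]
finger_gap: -0.0
[ 0.65448548 -0.01313953  0.14466191] [0.6323707  0.42451856 0.34651515]
```

View pics/w7.png

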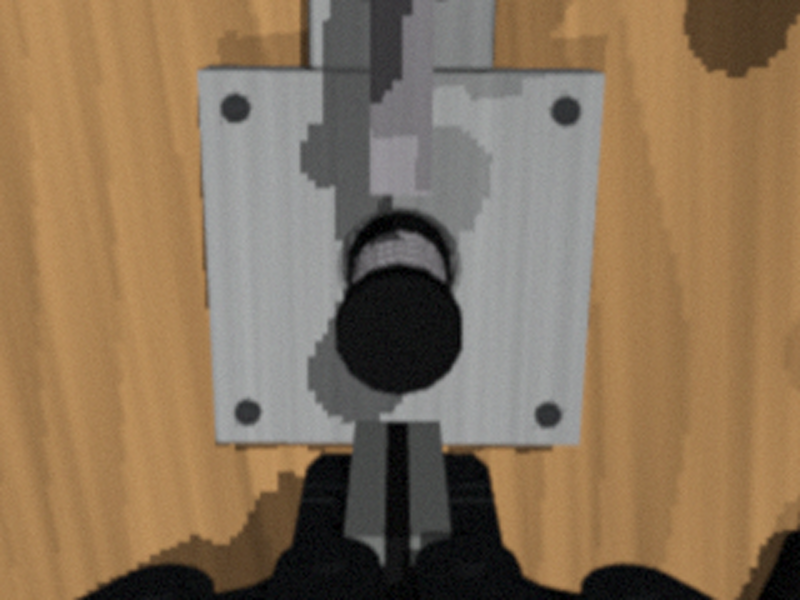

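View pics/s7.png

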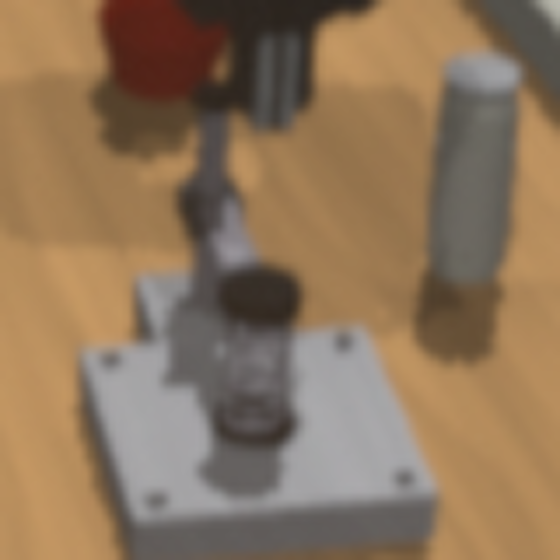

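Run:
```python
from h import *
C=cloud('wrist')
def st(n,a): a=a.reshape(-1,3);print(n,len(a),np.median(a,0).round(4),a[:,2].std().round(4))
st('blade',C[176:195,312:330]);st('cap',C[232:270,303:337]);st('plateL',C[160:190,250:270]);st('plateR',C[160:190,370:390]);st('plate low',C[270:290,260:285])
P=C[225:285,290:350].reshape(-1,3);P=P[abs(P[:,2]-.0785)<.006];print((P.max(0)+P.min(0))/2)
print('cap centre', at('wrist',160+398/2.5,120+328/2.5,.078))
for n in('side','top'):
    C=cloud(n)
    m=(C[...,2]>.05)&(C[...,2]<.1)&(abs(C[...,0]-.657)<.03)&(C[...,1]>-.04)&(C[...,1]<.05)
    for lo,hi in((-.033,.004),(.018,.032),(.032,.045)):
        k=m&(C[...,1]>lo)&(C[...,1]<hi);print(n,lo,k.sum(),np.round(np.percentile(C[k][:,2],[10,50,90,97]),4) if k.sum() else'')
# sub-pixel: blade width at tip
for u in (369,432): print(at('wrist',160+u/2.5,120+150/2.5,.068))
```

```text
blade 342 [0.6595 0.0236 0.0695] 0.0119
cap 1292 [ 0.6557 -0.0122  0.0798] 0.0131
plateL 600 [0.6177 0.0264 0.022 ] 0.0008
plateR 600 [0.6999 0.0192 0.022 ] 0.0218
plate low 500 [ 0.6166 -0.052   0.0219] 0.0007
[ 0.65532032 -0.01403868  0.07727426]
cap centre [ 0.65544731 -0.01326408  0.078     ]
side -0.033 137 [0.0569 0.0763 0.0812 0.0822]
side 0.018 14 [0.068  0.0695 0.0711 0.072 ]
side 0.032 17 [0.0683 0.0693 0.0706 0.0714]
top -0.033 2 [0.0772 0.078  0.0788 0.079 ]
top 0.018 32 [0.0623 0.0658 0.0688 0.0694]
top 0.032 25 [0.0646 0.0677 0.0697 0.0707]
[0.65230075 0.02677018 0.068     ]
[0.66665513 0.0255065  0.068     ]
```

```bash
python3 -m pendant '[[[0,0.001,-0.001,-0.04,0],[0,0,0,-0.04,0],[0,0,0,-0.03,0],[0,0,0,-0.01,0],[0,0,0,0,0],[0,0,0,0,0],[0,0,0,0,0]]]'; python3 -m pendant '[[[0,0,0,0,0],[0,0,0,0,0]]]'
python3 - <<'E'
from h import *
for i in range(1):
    s=bot.sense();print(s['eef_pos'],s['wrist_force'])
snap('wrist');save('wrist','w8.png',(160,120,480,360),2.5)
E
```

```text
clock: 11.05
eef_pos: [0.657, -0.0138, 0.0877]
tool_rot: [0.069, 1.567, -0.069]
wrist_force: [-1.1, -0.1, 0.8]
finger_gap: -0.0
clock: 11.25
eef_pos: [0.6564, -0.0138, 0.0872]
tool_rot: [0.069, 1.568, -0.069]
wrist_force: [0.3, -0.1, -0.1]
finger_gap: -0.0001
[ 0.65640206 -0.01378975  0.08715979] [ 0.3221687  -0.07588131 -0.06436555]
```

View pics/w8.png

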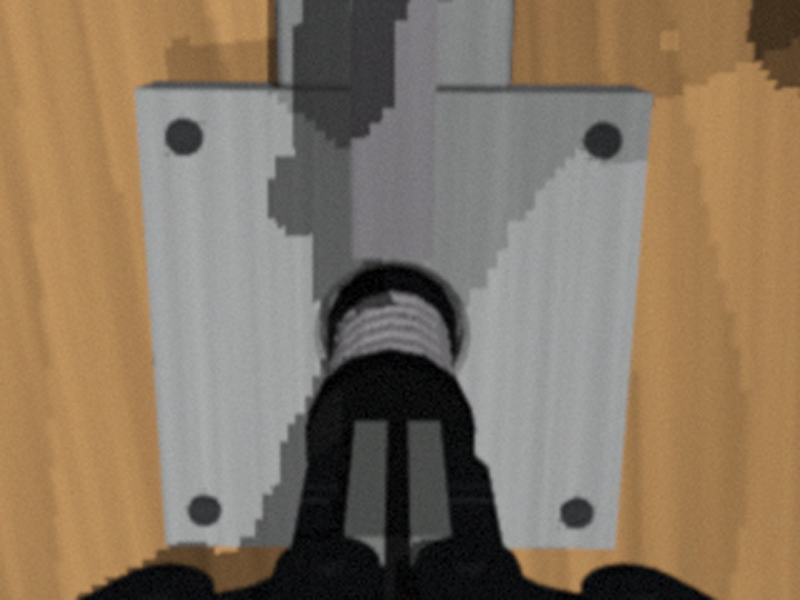

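```bash
python3 -m pendant '[[[0,0,0,-0.004,0],[0,0,0,-0.004,0],[0,0,0,-0.004,0],[0,0,0,-0.002,0],[0,0,0,0,0],[0,0,0,0,0]]]'; for i in 1 2 3 ; do :; done; python3 -m pendant '[[[0,0,0,-0.002,0],[0,0,0,0,0]]]';python3 -m pendant '[[[0,0,0,-0.002,0],[0,0,0,0,0]]]'
```

```text
clock: 11.9
eef_pos: [0.6558, -0.0137, 0.0792]
tool_rot: [0.069, 1.57, -0.069]
wrist_force: [-0.2, 0.2, -1.2]
finger_gap: 0.0002
clock: 12.1
eef_pos: [0.6558, -0.0137, 0.0782]
tool_rot: [0.069, 1.57, -0.069]
wrist_force: [0.9, 0.1, 0.2]
finger_gap: -0.0001
clock: 12.3
eef_pos: [0.6562, -0.0138, 0.078]
tool_rot: [0.069, 1.569, -0.069]
wrist_force: [0.0, -0.2, 3.9]
finger_gap: -0.0001
```

```bash
python3 -m pendant '[[[0,0,0,-0.002,0],[0,0,0,0,0]]]';python3 -m pendant '[[[0,0,0,-0.002,0],[0,0,0,0,0]]]'
```

```text
clock: 12.5
eef_pos: [0.6561, -0.0138, 0.0768]
tool_rot: [0.069, 1.569, -0.069]
wrist_force: [-0.9, -0.5, 4.0]
finger_gap: 0.0003
clock: 12.7
eef_pos: [0.6561, -0.0138, 0.0756]
tool_rot: [0.069, 1.569, -0.069]
wrist_force: [-1.7, 0.4, 4.8]
finger_gap: -0.0002
```

```bash
python3 -m pendant '[[[0,0,0,-0.002,0],[0,0,0,0,0],[0,0,0,0,0]]]';python3 -m pendant '[[[0,0,0,-0.002,0],[0,0,0,0,0],[0,0,0,0,0]]]'
```

```text
clock: 13.0
eef_pos: [0.6562, -0.0138, 0.0748]
tool_rot: [0.069, 1.569, -0.069]
wrist_force: [-1.1, 0.3, 5.5]
finger_gap: -0.0
clock: 13.3
eef_pos: [0.6562, -0.0138, 0.074]
tool_rot: [0.069, 1.569, -0.069]
wrist_force: [-1.9, 0.0, 6.0]
finger_gap: -0.0002
```

```bash
python3 -m pendant '[[[0,0,0,-0.002,0],[0,0,0,0,0],[0,0,0,0,0]]]';python3 -m pendant '[[[0,0,0,-0.002,0],[0,0,0,0,0],[0,0,0,0,0]]]'
```

```text
clock: 13.6
eef_pos: [0.6563, -0.0138, 0.0732]
tool_rot: [0.069, 1.569, -0.069]
wrist_force: [-1.2, 0.2, 6.4]
finger_gap: 0.0001
clock: 13.9
eef_pos: [0.6564, -0.0138, 0.0723]
tool_rot: [0.069, 1.569, -0.069]
wrist_force: [-2.3, -0.6, 7.5]
finger_gap: 0.0003
```

```bash
python3 -m pendant '[[[0,0,0,-0.002,0],[0,0,0,0,0],[0,0,0,0,0]]]';python3 -m pendant '[[[0,0,0,-0.002,0],[0,0,0,0,0],[0,0,0,0,0]]]'
```

```text
clock: 14.2
eef_pos: [0.6565, -0.0138, 0.0715]
tool_rot: [0.069, 1.569, -0.069]
wrist_force: [-2.8, 0.2, 7.9]
finger_gap: -0.0002
clock: 14.5
eef_pos: [0.6566, -0.0138, 0.0707]
tool_rot: [0.069, 1.568, -0.069]
wrist_force: [-2.5, 0.1, 8.6]
finger_gap: 0.0
```

```bash
python3 -m pendant '[[[0,0,0,-0.002,0],[0,0,0,0,0],[0,0,0,0,0]]]';python3 -m pendant '[[[0,0,0,-0.002,0],[0,0,0,0,0],[0,0,0,0,0]]]'
```

```text
clock: 14.8
eef_pos: [0.6566, -0.0138, 0.0698]
tool_rot: [0.069, 1.568, -0.069]
wrist_force: [-2.4, 0.5, 9.0]
finger_gap: 0.0001
clock: 15.1
eef_pos: [0.6567, -0.0138, 0.069]
tool_rot: [0.069, 1.568, -0.069]
wrist_force: [-3.1, 0.6, 10.3]
finger_gap: -0.0003
```

```bash
python3 -m pendant '[[[0,0,0,-0.002,0],[0,0,0,0,0],[0,0,0,0,0]]]';python3 -m pendant '[[[0,0,0,-0.001,0],[0,0,0,0,0],[0,0,0,0,0]]]'
```

```text
clock: 15.4
eef_pos: [0.6568, -0.0138, 0.0682]
tool_rot: [0.069, 1.568, -0.069]
wrist_force: [-1.9, 1.1, 10.7]
finger_gap: -0.0002
clock: 15.7
eef_pos: [0.6568, -0.0138, 0.0678]
tool_rot: [0.069, 1.568, -0.069]
wrist_force: [-2.1, 0.3, 10.8]
finger_gap: -0.0001
```

```bash
python3 -m pendant '[[[0,0,0,-0.002,0],[0,0,0,0,0],[0,0,0,0,0]]]';python3 -m pendant '[[[0,0,0,-0.0016,0],[0,0,0,0,0],[0,0,0,0,0],[0,0,0,0,0]]]'
```

```text
clock: 16.0
eef_pos: [0.6569, -0.0138, 0.067]
tool_rot: [0.069, 1.568, -0.069]
wrist_force: [-2.8, 0.9, 11.8]
finger_gap: 0.0002
clock: 16.4
eef_pos: [0.6569, -0.0138, 0.0664]
tool_rot: [0.069, 1.568, -0.069]
wrist_force: [-3.3, 0.1, 11.2]
finger_gap: -0.0002
```

Run:
```python
from h import *
f=[]
for i in range(4):
    s=bot.sense();f.append([*s['wrist_force'],s['eef_pos'][2]]); snap('wrist');s=bot.sense();f.append([*s['wrist_force'],s['eef_pos'][2]]); snap('side')
print(np.array(f).round(4),np.mean(f,0).round(4),s['clock'])
save('wrist','w9.png',(160,120,480,360),2.5);save('side','s9.png',(310,200,390,280),7)
C=cloud('wrist')
for v in range(190,300,6):print(v,C[v,308:328].mean(0).round(4),C[v,308:328,2].std().round(4))
```

```text
[[-3.3293  0.0605 11.1543  0.0664]
 [-3.107   0.5917 11.7956  0.0663]
 [-3.2535  0.0237 11.2249  0.0664]
 [-3.1592  1.0816 12.3417  0.0664]
 [-3.8804  0.0525 10.9672  0.0664]
 [-3.6876  0.9412 11.261   0.0664]
 [-2.9879  0.8726 11.6673  0.0663]
 [-3.0655 -0.5085 11.9601  0.0664]] [-3.3088  0.3894 11.5465  0.0664] 16.75
190 [0.661  0.0344 0.0696] 0.0006
196 [0.6608 0.0322 0.0695] 0.0006
202 [0.6608 0.0315 0.0767] 0.0308
208 [0.6604 0.0277 0.0695] 0.0008
214 [0.6602 0.0254 0.0693] 0.0007
220 [0.66   0.0231 0.0694] 0.0006
226 [0.6598 0.0208 0.0696] 0.0005
232 [0.6596 0.0184 0.0694] 0.0008
238 [0.6579 0.     0.018 ] 0.0013
244 [ 0.6577 -0.0013  0.024 ] 0.0005
250 [ 0.6577 -0.0025  0.0298] 0.0006
256 [ 0.6577 -0.0025  0.0383] 0.0023
262 [ 0.6577 -0.0022  0.0471] 0.0007
268 [0.6583 0.0031 0.0678] 0.0328
274 [6.579e-01 2.000e-04 6.670e-02] 0.0009
280 [ 0.6578 -0.0018  0.0681] 0.0006
286 [ 0.6575 -0.0044  0.0681] 0.0007
292 [ 0.6577 -0.0031  0.0764] 0.0007
298 [ 0.6576 -0.0033  0.0811] 0.0005
```

View pics/w9.png

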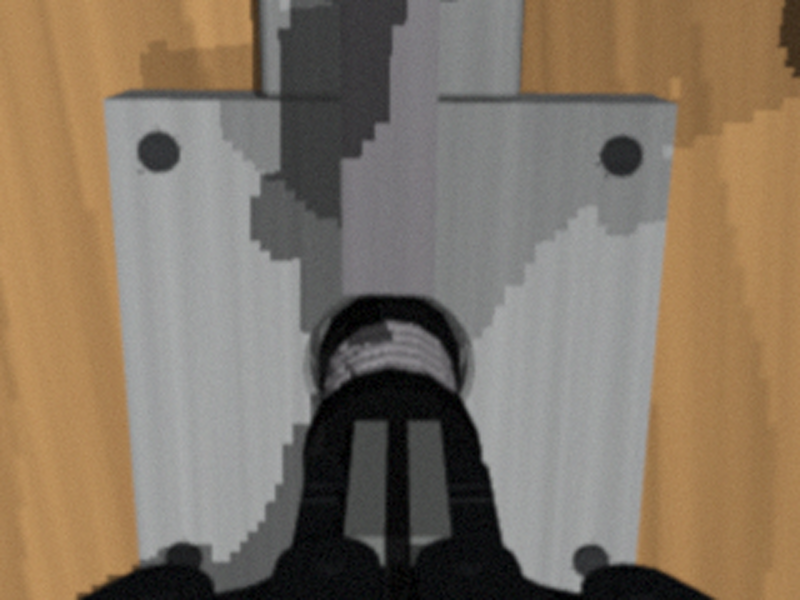

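View pics/s9.png

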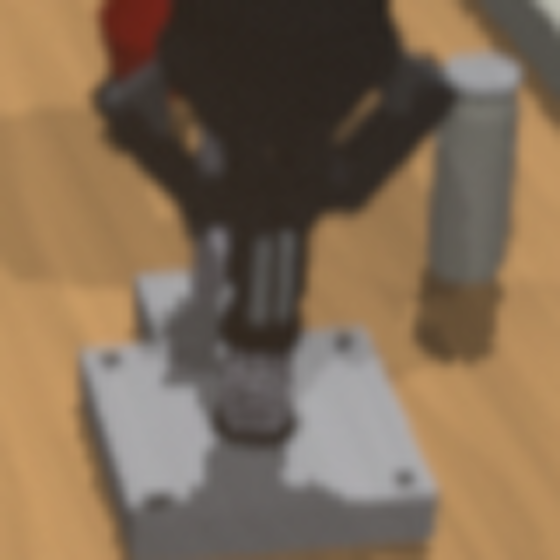

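```bash
python3 -m pendant '[[[0,0,0,-0.001,0],[0,0,0,-0.0008,0],[0,0,0,0,0],[0,0,0,0,0]]]'
python3 - <<'E'
from h import *
f=[]
Z=[];Y=[]
for i in range(8):
    s=bot.sense();f.append([*s['wrist_force'],s['eef_pos'][2]]); snap('wrist');C=cloud('wrist');Z.append(np.median(C[205:230,308:328,2]));
    Q=C[265:292,300:335].reshape(-1,3);Q=Q[(Q[:,2]>.06)&(Q[:,2]<.0705)&(Q[:,1]<.0)];Y.append(np.median(Q[:,2]))
print(np.array(f).round(3)[:,2],np.mean(f,0).round(4),s['clock'])
print(np.mean(Z),np.mean(Y),len(Q)); print(np.median(C[160:190,215:260,2]),np.median(C[200:230,370:400,2]))
E
```

```text
clock: 17.2
eef_pos: [0.657, -0.0138, 0.0656]
tool_rot: [0.069, 1.568, -0.069]
wrist_force: [-3.7, 1.3, 11.5]
finger_gap: 0.0003
[11.529 13.19  12.612 12.439 12.806 11.833 12.637 11.675] [-3.5657  0.3391 12.34    0.0656] 17.55
0.06944843305665593 0.06708801517508704 519
0.022011023458239187 0.02185514732764976
```

```bash
python3 -m pendant '[[[0,0,0,0,0],[0,0,0,0,0],[0,0,0,0,0],[0,0,0,0,0],[0,0,0,0,0],[0,0,0,0,0],[0,0,0,0,0]]]';python3 -m pendant '[[[0,0,0,0,0],[0,0,0,0,0],[0,0,0,0,0],[0,0,0,0,0],[0,0,0,0,0]]]'
python3 -m pendant '[[[0,0,0,0.004,0],[0,0,0,0.006,0],[0,0,0,0.008,0],[0,0,0,0.01,0],[0,0,0,0.02,0],[0,0,0,0.05,0],[0.8,0,0,0.02,0],[0.8,0,0,0,0],[0.8,0,0,0,0],[0.8,0,0,0,0]]]'
python3 - <<'E'
from h import *
snap('wrist');print(bot.sense()['eef_pos']);save('wrist','w10.png',(160,120,480,360),2.5)
E
```

```text
clock: 18.3
eef_pos: [0.657, -0.0138, 0.0656]
tool_rot: [0.069, 1.568, -0.069]
wrist_force: [-2.6, -0.0, 12.2]
finger_gap: -0.0
clock: 18.8
eef_pos: [0.657, -0.0138, 0.0656]
tool_rot: [0.069, 1.568, -0.069]
wrist_force: [-3.6, -0.1, 11.8]
finger_gap: -0.0001
clock: 19.8
eef_pos: [0.6548, -0.0136, 0.1205]
tool_rot: [0.069, 1.572, -0.069]
wrist_force: [0.3, 0.4, -0.4]
finger_gap: 0.058
[ 0.65475576 -0.01361859  0.12043315]
```

View pics/w10.png

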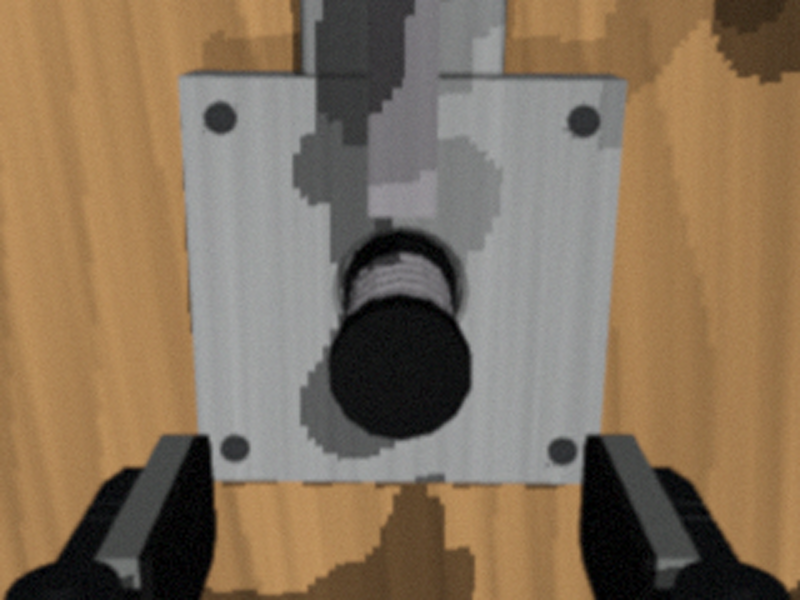

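```bash
python3 -m pendant '[[[1,0,0.001,-0.02,0],[1,0,0,-0.05,0],[1,0,0,-0.05,0],[1,0,0,-0.04,0],[1,0,0,-0.02,0],[1,0,0,-0.007,0],[1,0,0,0,0],[1,0,0,0,0],[1,0,0,0,0]]]'
```

```text
clock: 20.75
eef_pos: [0.6571, -0.0134, 0.0301]
tool_rot: [0.069, 1.567, -0.069]
wrist_force: [-0.5, 0.8, 0.3]
finger_gap: 0.0854
```

```bash
python3 -m pendant '[[[0.4,0,0,0,0],[0.4,0,0,0,0],[0.25,0,0,0,0],[0,0,0,0,0],[0,0,0,0,0],[0,0,0,0,0],[0,0,0,0,0],[0,0,0,0,0]]]' 30
python3 -m pendant '[[[0,0,0,0.01,0],[0,0,0,0.02,0],[0,0,0,0.04,0],[0,0,0,0.06,0],[0,0,0,0.06,0],[0,0,0,0.03,0],[0,0,0,0,0],[0,0,0,0,0]]]'
python3 - <<'E'
from h import *
snap('wrist');snap('top');print(bot.sense()['eef_pos']);save('wrist','w11.png')
save('top','t11.png',(150,250,240,340),6)
E
```

```text
clock: 21.55
eef_pos: [0.6558, -0.0132, 0.0287]
tool_rot: [0.069, 1.57, -0.069]
wrist_force: [-1.0, 0.9, 1.1]
finger_gap: 0.0258
clock: 22.35
eef_pos: [0.6554, -0.0132, 0.1381]
tool_rot: [0.069, 1.57, -0.069]
wrist_force: [-0.4, 1.0, -1.7]
finger_gap: 0.0253
[ 0.65421157 -0.0130413   0.13622058]
```

View pics/w11.png

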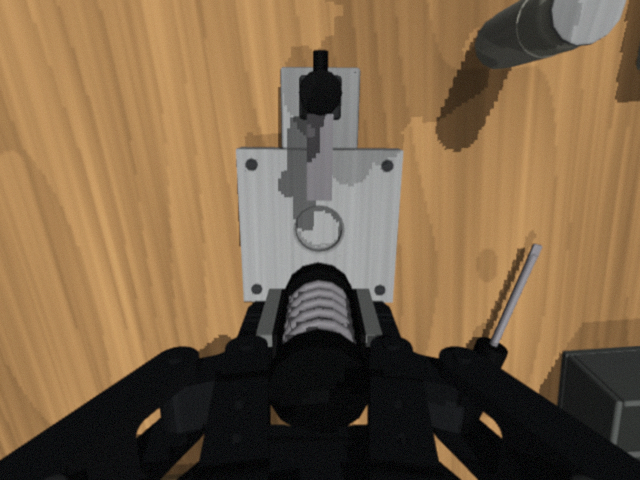

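View pics/t11.png

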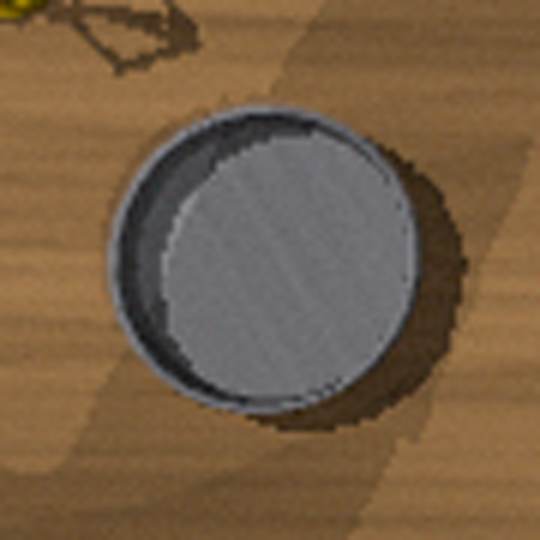

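```bash
python3 -m pendant '[[[0,-0.05,0,0.01,0],[0,-0.07,0.02,0,0],[0,-0.07,0.05,0,0],[0,-0.05,0.075,0,0],[0,-0.04,0.08,0,0],[0,-0.04,0.08,0,0],[0,0,0.085,0,0],[0,0,0.085,0,0],[0,0,0.085,0,0],[0,0,0.05,0,0]]]'
python3 -m pendant '[[[0,0,0.035,0,0],[0,0,0,0,0],[0,0,0,0,0],[0,0,0,0,0]]]'
python3 - <<'E'
from h import *
snap('wrist');snap('top');print(bot.sense()['eef_pos']);save('wrist','w12.png')
E
```

```text
clock: 23.45
eef_pos: [0.4942, 0.2942, 0.1416]
tool_rot: [0.067, 1.573, -0.068]
wrist_force: [1.2, -0.7, -0.9]
finger_gap: 0.0256
clock: 23.85
eef_pos: [0.4956, 0.3079, 0.1429]
tool_rot: [0.069, 1.571, -0.071]
wrist_force: [-0.1, 0.1, -0.1]
finger_gap: 0.0257
[0.49590902 0.30798826 0.14335073]
```

View pics/w12.png

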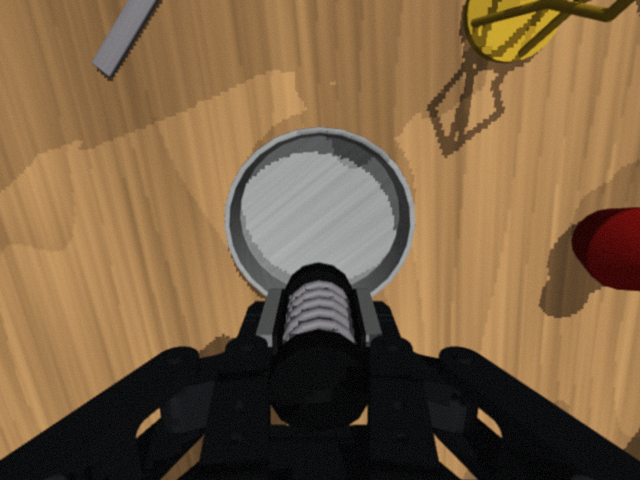

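Run:
```python
from h import *
p=[at('wrist',u,v,.028) for u,v in((224.5,216),(414,216),(320,128))];print(np.array(p).round(4));a=(p[0]+p[1])/2;print(a,p[2]-[0.006,.066,0])
```

```text
[[0.4321 0.3224 0.028 ]
 [0.5616 0.3109 0.028 ]
 [0.5025 0.3746 0.028 ]]
[0.49684248 0.31664415 0.028     ] [0.49650512 0.30856666 0.028     ]
```

```bash
python3 -m pendant '[[[0,0.001,0.002,-0.04,0],[0,0,0,-0.06,0],[0,0,0,-0.06,0],[0,0,0,-0.04,0],[0,0,0,-0.02,0],[0,0,0,-0.012,0],[0,0,0,-0.005,0],[0,0,0,0,0],[0,0,0,0,0],[0,0,0,0,0]]]'; python3 -m pendant '[[[0,0,0,-0.002,0],[0,0,0,0,0],[0,0,0,0,0]]]'
```

```text
clock: 24.95
eef_pos: [0.4972, 0.3107, 0.0262]
tool_rot: [0.07, 1.568, -0.068]
wrist_force: [-0.4, -0.2, 0.1]
finger_gap: 0.0256
clock: 25.25
eef_pos: [0.4963, 0.3103, 0.0242]
tool_rot: [0.069, 1.57, -0.069]
wrist_force: [-0.2, -0.0, 0.2]
finger_gap: 0.0254
```

```bash
python3 -m pendant '[[[0,0,0,-0.002,0],[0,0,0,0,0],[0,0,0,0,0]]]'; python3 -m pendant '[[[0,0,0,-0.002,0],[0,0,0,0,0],[0,0,0,0,0]]]'; python3 -m pendant '[[[0,0,0,-0.001,0],[0,0,0,0,0],[0,0,0,0,0]]]'
```

```text
clock: 25.55
eef_pos: [0.4963, 0.3102, 0.023]
tool_rot: [0.069, 1.57, -0.069]
wrist_force: [-0.7, -0.1, -1.2]
finger_gap: 0.0255
clock: 25.85
eef_pos: [0.4963, 0.3103, 0.022]
tool_rot: [0.069, 1.57, -0.069]
wrist_force: [-0.5, 0.4, -1.4]
finger_gap: 0.0257
clock: 26.15
eef_pos: [0.4963, 0.3103, 0.0216]
tool_rot: [0.069, 1.57, -0.069]
wrist_force: [0.2, 0.3, -0.6]
finger_gap: 0.0257
```

```bash
python3 -m pendant '[[[0,0,0,-0.0015,0],[0,0,0,0,0],[0,0,0,0,0]]]'; python3 -m pendant '[[[0,0,0,-0.001,0],[0,0,0,0,0],[0,0,0,0,0]]]'
```

```text
clock: 26.45
eef_pos: [0.4964, 0.3103, 0.0208]
tool_rot: [0.069, 1.57, -0.069]
wrist_force: [-0.7, -0.4, -1.8]
finger_gap: 0.026
clock: 26.75
eef_pos: [0.4964, 0.3103, 0.0207]
tool_rot: [0.069, 1.57, -0.069]
wrist_force: [-0.4, -0.3, 2.2]
finger_gap: 0.026
```

Contact with the tub floor; release gently and rise.

```bash
python3 -m pendant '[[[0.4,0,0,0,0],[0.45,0,0,0,0],[0.5,0,0,0,0],[0.5,0,0,0,0],[0.5,0,0,0,0],[0.5,0,0,0,0]]]'; python3 -m pendant '[[[0.5,0,0,0.03,0],[0.5,0,0,0.05,0],[0.5,0,0,0.06,0],[0.5,0,0,0.08,0],[0.5,0,0,0.08,0],[0.5,0,0,0.04,0],[0.5,0,0,0,0],[0.5,0,0,0,0]]]'
python3 - <<'E'
from h import *
for n in('wrist','side','top'):snap(n)
save('wrist','w13.png');save('side','s13.png',(220,170,400,300),4);save('top','t13.png')
C=cloud('top');k=(C[...,2]>.055)&(C[...,2]<.085)&(abs(C[...,0]-.4965)<.05)&(abs(C[...,1]-.309)<.05);print(k.sum(),C[k].mean(0) if k.sum() else'')
E
```

```text
clock: 27.35
eef_pos: [0.4963, 0.3103, 0.0203]
tool_rot: [0.069, 1.57, -0.069]
wrist_force: [0.1, -0.3, -0.3]
finger_gap: 0.0426
clock: 28.15
eef_pos: [0.4964, 0.3103, 0.1911]
tool_rot: [0.07, 1.569, -0.069]
wrist_force: [0.0, -0.6, -0.0]
finger_gap: 0.043
119 [0.49615837 0.30918512 0.06939929]
```

View pics/w13.png

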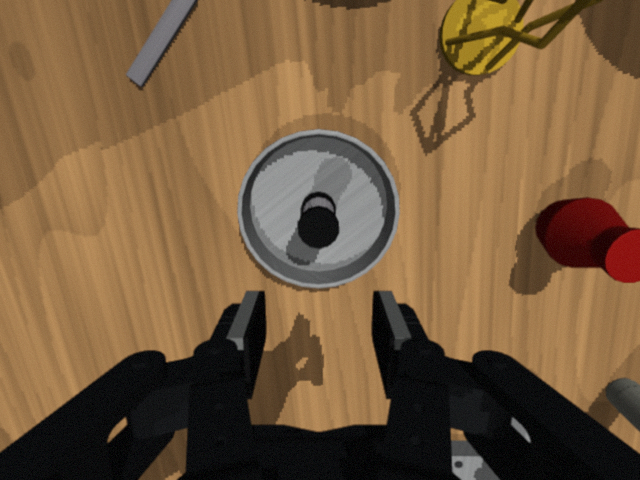

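View pics/s13.png

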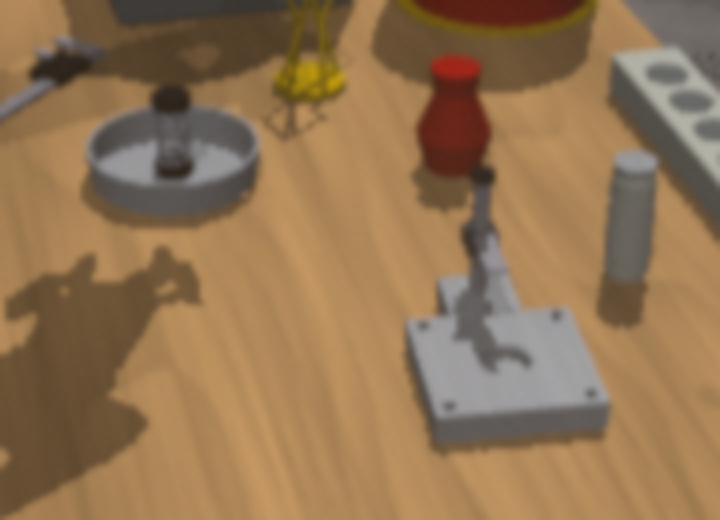

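The spring stands upright in the middle of the tub (wrist picture, cap at about (319,227)). The gripper is clear, and the tester and the other objects look undisturbed.

Run:
```python
from station import ticket
print(ticket.hand_in())
```

```text
the job is handed in; nothing more can be done
None
```

The spring tested as tired, so I stood it upright in the round metal tub, let go and handed the job in at about 28 s.

- **Test:** I stood the spring in the nest, released it, and pressed the cap with shut fingers. First contact was at z = 78 mm. I held about 12.3 N on average for over a second; the highest reading I saw was 13.2 N.
- **Result:** The loaded cap's top was at 65.6 mm, and the blade's edge at about 67.5 mm after correcting the depth reading. Comparing the two within the same pictures put the cap 2.3 mm lower, against about 2.0 mm from the heights. That is close to the 2 mm "too close to tell" limit, but both measures put the cap below the edge.
- **Last checks:** Pictures after release show the spring upright in the middle of the tub. The blade looked unmoved, and so did the objects around the tub and tester. I viewed only the wrist picture and a side-camera crop at the end, so I did not recheck the chain, screwdriver or spool, but the arm did not go near them.

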